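Dump the solder spool from its tipping bucket

ROBOT

A 6-joint arm with a two-finger parallel gripper is mounted at the origin on a cart in front of the work surface, level with it; the furniture and walls round the work are solid. World frame = base frame: x ahead of the robot, y to its left, z up, the work surface at z = 0. Lengths are in m, angles in degrees, forces in N, time in s.
With the tool pointing down it reaches from about 0.4 to 0.825 m from the base axis. Payload 7 kg.
Tool frame: the origin (TCP) lies on the front face of the gripper's body, between the roots of the fingers; the fingertips stand 66 mm ahead of it and the grasp point (between the pads) lies 47 mm ahead of it (ctrl.grasp_offset is the z of the grasp point in the tool frame, in m); z points along the fingers, y is the direction in which the jaws open and shut (so a half turn about z gives the same grasp; the last joint's range is limited). The gripper opens to 88 mm and grips with 3 to 60 N. Pads are 19 mm wide; open, the fingers measure 130 mm over their backs; the gripper's body (78 mm by 193 mm) begins 47 mm behind the grasp point.
Start: joints at [92.653, 20.546, 0.682, 0, -70.136, -16.507], TCP at [0.162, 0.655, 0.292] pointing down, gripper open.
Joint ranges: [-176.03, 176.03], [-82.01, 121.73], [-58.28, 71.71], [-173.87, 95.51], [-174.79, -0.11], [-173.66, 173.66]. Speed limits (degrees/s): [136.94, 136.94, 172.46, 180, 180, 180].

INTERFACE

Orientations are given as [roll, pitch, yaw] about the fixed x, y, z axes, in that order (R = Rz(yaw) Ry(pitch) Rx(roll)).
In Python, from plant import ctrl gives the robot as it stands.
- The arm moves only by the shell command python3 -m creep 'ROWS'. ROWS is JSON, a list of rows, each a list of 7 numbers: the turn, a rotation vector about the tool's x, y, z in rad, then the shift along the tool's x, y, z in m, then the opening, from 0 (shut) to 1 (fully open). In form: [[wx, wy, wz, dx, dy, dz, grip], ...]. A call has 1 to 12 rows; each row is the pose to reach, as a shift and turn from the pose commanded when the call began, along the tool's axes at that moment; what a row does not reach only later rows make up. A row lasts 1/12 s, in which the tool goes at most 41.7 mm and 7.16 degrees, less where a joint would pass 70% of its speed; a pose out of reach is approached as far as the arm can. A call with a gripper value outside its range is refused whole. The fingers move at their own pace and stop on an object; the grip force is fixed at half the most. Time passes only in rows, so rows that repeat a pose let the fingers close. It gives the time, the measured TCP pose, the force and the opening at its end, in the units of the state.
- ctrl.get_obs(): the state, without advancing time (a new reading comes with each control period).
- ctrl.snapshot(name): name is "scene" or "top" or "wrist"; returns the picture (400x640x3 uint8, blue, green, red); there is no depth.
- ctrl.camera_model(name): a dict with "K" (3x3 intrinsics, pixels), "rvec" (rotation vector, rad) and "tvec" (3), from world to camera coordinates, as OpenCV has them. Camera axes: x right, y down, z forward; pixel columns grow to the right and rows downward; lengths in m; the calibration is good to about 2 mm. A picture is of the moment at which its call begins: read the wrist's pose just before it. camera_model takes no time and is no camera call; for the wrist camera it gives the pose at the moment of the call.
- ctrl.close_job(): hands the job in, once; it reports no verdict.
The state is a dict: "clock": time; "joint_pos": joint angles; "qvel": joint speeds; "tau": joint torques, N m; "tool_pos": TCP position; "orientation": TCP orientation; "force": force on the tool from outside, world axes, zero at the start; "moment": the same for the moment, N m; "opening": finger opening in m.
Only numpy, scipy, OpenCV 4.12 (cv2) and the standard library are available. Lean on these libraries where they do the work, as an engineer would, in place of code of your own. Each camera call takes 0.05 s, during which the arm holds its last target.

TASK

On the sorting rack, one of the two blue tipping buckets holds the green-flanged solder spool, the other an amber screw jar. Push down the orange paddle beside the spool's bucket, past its catch, so that the bucket tips the spool out into the grey bin below, then let the paddle up so that the bucket swings back home. Do not touch the spool with the gripper, and leave the screw jar where it is in its bucket.

Things in the scene. Friction and masses are not known exactly. Their poses are not given: they have to be found in the camera images.
- spool_center (a point): centre (half-way up) of the solder spool, green flanges and silvery winding, 34 mm across, 26 mm tall, 50 g, standing loose on the floor of one of the two buckets (either one; floor 172 mm above the worktop). A white magnifier lamp on an arm hangs behind and above the rack: swing in on the robot's side of it
- jar_center (a point): centre (half-way up) of the amber screw jar with cream lid, 40 mm across, 48 mm tall, standing loose in the other bucket
- paddle_left (a point): left orange paddle (+y side, outside the side plate): point on its upper face, at rest 192 mm up, 38 mm in front (robot's side) of the axle. Plate 72 x 46 x 5 mm, 13 to 85 mm from the axle, sloping 40 deg up to the front; one piece with the left bucket. Shut fingertips pushed straight down at this spot touch 5 to 10 mm above it; 60 mm below it the bucket is at 1.4 rad, rigid stop 8 mm lower
- paddle_right (a point): right orange paddle (-y side, outside the side plate): point on its upper face, at rest 192 mm up, 38 mm in front (robot's side) of the axle. Plate 72 x 46 x 5 mm, 13 to 85 mm from the axle, sloping 40 deg up to the front; one piece with the right bucket. Shut fingertips pushed straight down at this spot touch 5 to 10 mm above it; 60 mm below it the bucket is at 1.4 rad, rigid stop 8 mm lower
- bucket_left (a joint): left blue bucket's hinge about the level axle, 160 mm up. 0 = home; grows as its paddle goes down and it tips to the robot's side; 1.6 rad = stop. Spring catch resists to 0.35 rad (6 to 8 N at the paddle), then gives way (1 to 3 N, rising to 8 N); a return spring swings it fully home when let go. Open top, 70 x 70 x 40 mm, pouring lip; load slides out by 1.2 rad. Its middle is 90 mm inward of the left paddle
- bucket_right (a joint): right blue bucket's hinge about the level axle, 160 mm up. 0 = home; grows as its paddle goes down and it tips to the robot's side; 1.6 rad = stop. Spring catch resists to 0.35 rad (6 to 8 N at the paddle), then gives way (1 to 3 N, rising to 8 N); a return spring swings it fully home when let go. Open top, 70 x 70 x 40 mm, pouring lip; load slides out by 1.2 rad. Its middle is 90 mm inward of the right paddle
- bin_in (a point): centre of the inner floor (4 mm up) of the grey open bin fixed under both buckets: 190 (x) by 172 (y) mm outside, walls 60 mm high, 4 mm thick. Axes: x away from the robot, y left along the axle, z up; the axle is 75 mm beyond this point in x. Rack and bin are fixed to the worktop; side plates 180 mm high, outer faces 192 mm apart
Things that resemble listed ones, but are neither listed nor needed, are in the scene too. Leave any black or brown look-alike of the part that bears spool_center alone.

How it is judged (in metres and radians):
On the way, in this order (a step that is already met when the one before it is completed fails the run):
1. a bucket is tipped past its catch (over 0.4 rad) with the spool still in it (((value of joint bucket_left above 0.4 rad and y of spool_center in the frame of bin_in above 0 m and z of spool_center in the frame of bin_in above 0.09 m) or (value of joint bucket_right above 0.4 rad and y of spool_center in the frame of bin_in below 0 m and z of spool_center in the frame of bin_in above 0.09 m))), for 0.02 s.
2. the spool has dropped into the bin (x of spool_center in the frame of bin_in between -0.095 and 0.095 m and y of spool_center in the frame of bin_in between -0.086 and 0.086 m and z of spool_center in the frame of bin_in below 0.05 m), for 0.2 s.
At the end, for the whole second after the job is handed in: The spool lies in the grey bin (its centre inside the walls and less than 50 mm above the bin's floor), both buckets are home (within 0.1 rad) and still, and the screw jar is within 20 mm of where it was in its bucket (all of step 2 and value of joint each of bucket_left, bucket_right below 0.1 rad and distance of jar_center from where it was at the start of the episode below 0.02 m and velocity of joint each of bucket_left, bucket_right below 0.1 rad/s); the robot touches nothing.
It fails at once if the gripper touches the spool (contact force between the fingers and sol_spool above 0.5 N).
It fails at once if the screw jar is moved over 30 mm or tipped out (distance of jar_center from where it was at the start of the episode above 0.03 m).
It also fails if it takes over 32 s, if anything falls off the work surface, if the arm or the gripper's body presses on something with over 40 N, if the wrist force passes 120 N, or if a joint passes its speed limit or range.

## Working session

There is one attempt and no reset: what is moved stays moved. The work goes in short steps, Python scripts to look and compute and a shell command to move; the robot and the scene stay as the last step left them, time stands still between calls to the robot, and variables do not carry over. Pictures are saved under pics/ and viewed, and the job is handed in when it is done.

```bash
ls; mkdir -p pics; python3 - <<'E'
from plant import ctrl
import cv2
o=ctrl.get_obs(); print(o)
for n in("scene","top","wrist"):
    m=ctrl.camera_model(n); print(n,m)
    cv2.imwrite(f"pics/{n}0.png",ctrl.snapshot(n))
E
```

```text
pics
{'clock': 0.0, 'joint_pos': array([ 9.26526020e+01,  2.05914226e+01,  6.34654317e-01, -2.26304289e-02,
       -7.01375863e+01, -1.65079079e+01]), 'qvel': array([ 0.0728616 , -0.02699945,  0.08754592,  0.1069233 , -0.00404848,
        0.01572839]), 'tau': array([ 8.90422180e-04, -5.82717454e+01,  2.93053311e+01,  6.99704066e+00,
        7.08638050e-03, -1.61672356e-04]), 'tool_pos': array([0.16154436, 0.65498237, 0.29122155]), 'orientation': array([ 1.79903489e+02, -6.41633441e-03, -1.38630070e+01]), 'force': array([-0.35858449, -0.63998207,  0.42415928]), 'moment': array([-0.00738881, -0.02572976, -0.01752542]), 'opening': 0.0879122667999521}
scene {'K': array([[418.79802322,   0.        , 322.49235   ],
       [  0.        , 418.79802322, 204.90180649],
       [  0.        ,   0.        ,   1.        ]]), 'rvec': array([ 2.10881637,  0.43584933, -0.22799505]), 'tvec': array([-0.41439905, -0.05828737,  1.2908367 ])}
top {'K': array([[455.78584365,   0.        , 316.690265  ],
       [  0.        , 455.78584365, 200.28930262],
       [  0.        ,   0.        ,   1.        ]]), 'rvec': array([ 2.00717584, -2.21175487,  0.23136624]), 'tvec': array([-0.10098343,  0.55124279,  0.9437346 ])}
wrist {'K': array([[310.13163166,   0.        , 319.55660565],
       [  0.        , 310.13163166, 202.93761891],
       [  0.        ,   0.        ,   1.        ]]), 'rvec': array([-1.80628995,  2.30548282,  0.35713052]), 'tvec': array([ 0.67407803, -0.03736272,  0.39188414])}
```

View pics/scene0.png

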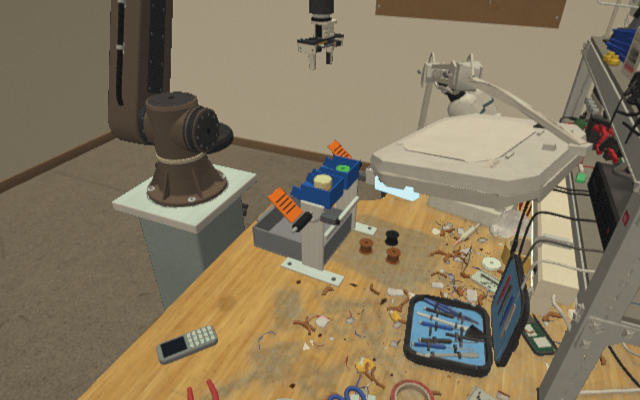

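View pics/top0.png

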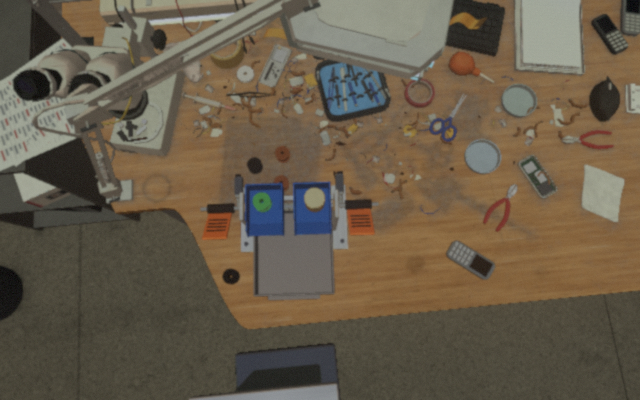

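View pics/wrist0.png

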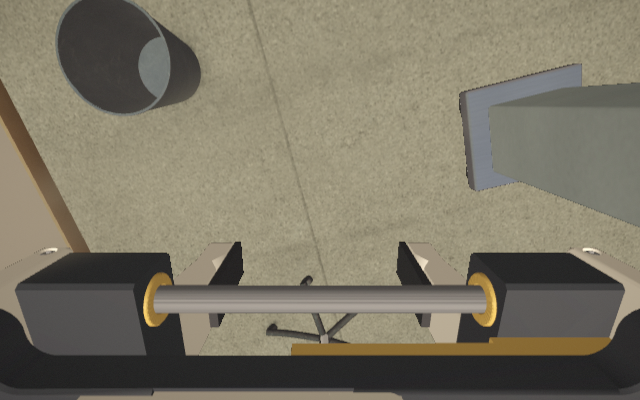

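```bash
cat > h.py <<'E'
from plant import ctrl
import cv2, numpy as np
def ray(n,u,v,z):
    m=ctrl.camera_model(n); R=cv2.Rodrigues(m['rvec'])[0]; t=np.ravel(m['tvec'])
    d=R.T@np.linalg.inv(m['K'])@[u,v,1]; c=-R.T@t
    return c+d*(z-c[2])/d[2]
def proj(n,P):
    m=ctrl.camera_model(n); return cv2.projectPoints(np.float64(P).reshape(-1,3),m['rvec'],m['tvec'],m['K'],None)[0].reshape(-1,2)
E
python3 - <<'E'
from h import *
im=cv2.imread('pics/top0.png')[165:305,190:390]; cv2.imwrite('pics/topc.png',cv2.resize(im,None,fx=4,fy=4,interpolation=cv2.INTER_CUBIC))
im=cv2.imread('pics/scene0.png')[130:290,240:400]; cv2.imwrite('pics/scenec.png',cv2.resize(im,None,fx=3.7,fy=3.7,interpolation=cv2.INTER_CUBIC))
E
```

```text
(no output)
```

View pics/topc.png

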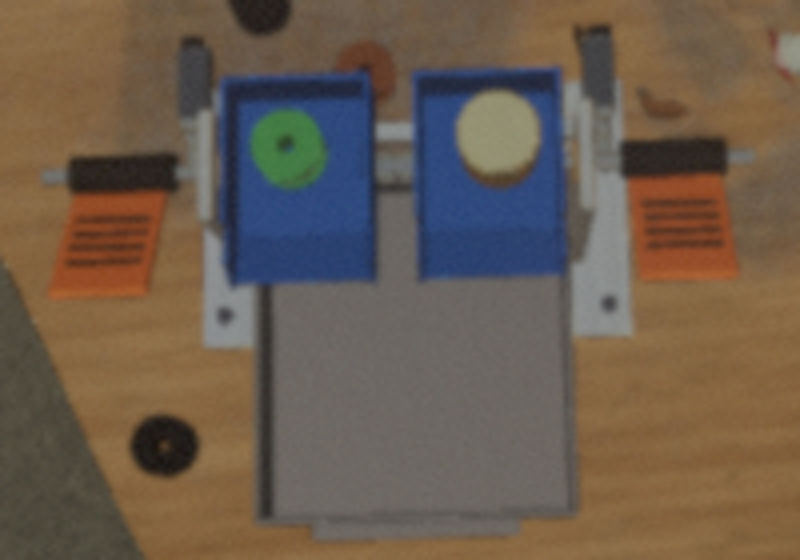

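View pics/scenec.png

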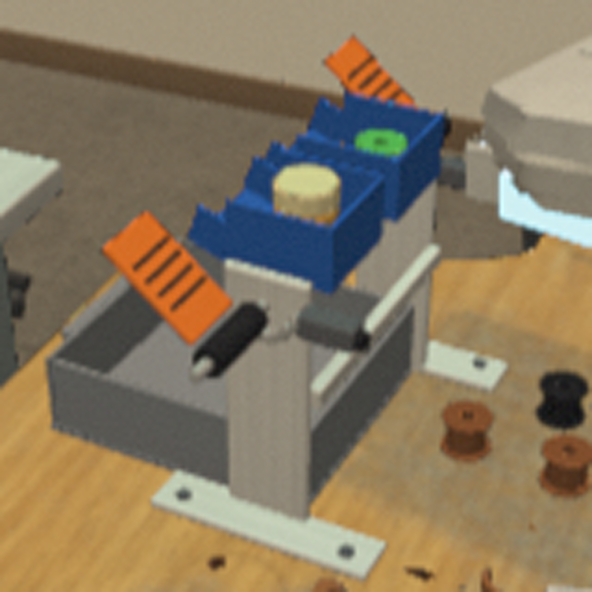

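The top view shows the green-flanged spool in the left bucket at about pixel (262,202), with the cream-lidded jar in the right bucket at (314,199). The look-alikes are brown spools at (281,183) and (283,153) and black ones at (254,165) and (231,276). None of those four is green or in a bucket. The paddle I want is the left one, around (217,226).

```bash
python3 - <<'E'
from h import *
np.set_printoptions(precision=4,suppress=True)
f=lambda a,b,z:ray('top',190+a/4-0.375,165+b/4-0.375,z)
print('axle ends',f(55,177,.16),f(740,157,.16))
print('bin front',f(258,522,.06),f(577,515,.06))
s=np.sin(np.radians(40));zl=.192-.025*0.84
z0=.192-(38/np.cos(.698)-13)*1e-3*s; z1=z0+.072*s; print(z0,z1)
L=[f(73,193,z0),f(165,193,z0),f(148,296,z1),f(50,296,z1)];print('L',np.array(L),np.mean(L,0))
Rr=[f(630,178,z0),f(722,174,z0),f(738,277,z1),f(645,279,z1)];print('R',np.array(Rr))
print('spool',f(287,146,.198),'jar',f(498,133,.22))
A=f(55,177,.16);B=f(740,157,.16);d=(A-B);d/=np.linalg.norm(d);print('axle dir yaw',np.degrees(np.arctan2(-d[0],d[1])))
E
```

```text
axle ends [0.5215 0.0712 0.16  ] [ 0.4988 -0.2649  0.16  ]
bin front [ 0.3483 -0.0032  0.06  ] [ 0.3357 -0.1705  0.06  ]
0.1684739759764512 0.21475468387388202
L [[0.5109 0.0608 0.1685]
 [0.5066 0.0163 0.1685]
 [0.4503 0.0185 0.2148]
 [0.4546 0.0628 0.2148]] [0.4806 0.0396 0.1916]
R [[ 0.492  -0.2092  0.1685]
 [ 0.4896 -0.2539  0.1685]
 [ 0.4329 -0.2492  0.2148]
 [ 0.4361 -0.207   0.2148]]
spool [ 0.5174 -0.0476  0.198 ] jar [ 0.5091 -0.1469  0.22  ]
axle dir yaw -3.870103587002487
```

```bash
python3 - <<'E'
from h import *
np.set_printoptions(precision=3,suppress=True)
def tri(a,b):
    Ps=[]
    for n in('top','scene'):
        m=ctrl.camera_model(n);Ps.append(m['K']@np.c_[cv2.Rodrigues(m['rvec'])[0],np.ravel(m['tvec'])])
    X=cv2.triangulatePoints(*Ps,np.float64(a),np.float64(b)).ravel();X=X[:3]/X[3]
    return X,proj('top',X)[0]-a,proj('scene',X)[0]-b
g=lambda a,b:(190+a/4-.375,165+b/4-.375)
s=lambda a,b:(240+a/3.7-.36,130+b/3.7-.36)
print('counterweight R', tri(g(597,80),s(335,312)))
print('cw far end R', tri(g(597,35),s(370,325)))
print('paddle L top outer', tri(g(50,296),s(350,38)), 'inner',tri(g(148,296),s(327,62)))
print('paddle R outer', tri(g(738,277),s(103,245)))
for z in(0,.15,.3,.45): print(z,'post',ray('top',118,195,z),'armbend',ray('top',80,115,z),'head corner',ray('top',285,35,z),'headfront',ray('top',410,72,z))
m=ctrl.camera_model('scene');R=cv2.Rodrigues(m['rvec'])[0];print('scene cam',-R.T@np.ravel(m['tvec']),'fwd',R[2])
E
python3 - <<'E'
import cv2
im=cv2.imread('pics/scene0.png')[40:240,340:600];cv2.imwrite('pics/lamp.png',cv2.resize(im,None,fx=3,fy=3))
E
```

```text
counterweight R (array([ 0.546, -0.197,  0.166]), array([-1.037, -1.567]), array([-2.068,  0.415]))
cw far end R (array([ 0.569, -0.2  ,  0.165]), array([-0.893, -1.383]), array([-1.837,  0.396]))
paddle L top outer (array([0.455, 0.064, 0.21 ]), array([0.069, 0.109]), array([ 0.105, -0.026])) inner (array([0.453, 0.02 , 0.21 ]), array([-0.599, -0.934]), array([-0.938,  0.211]))
paddle R outer (array([ 0.434, -0.249,  0.212]), array([-0.35 , -0.436]), array([-0.598,  0.069]))
0 post [0.609 0.307 0.   ] armbend [0.819 0.398 0.   ] head corner [ 0.985 -0.116  0.   ] headfront [ 0.853 -0.416  0.   ]
0.15 post [0.569 0.243 0.15 ] armbend [0.748 0.321 0.15 ] head corner [ 0.89  -0.119  0.15 ] headfront [ 0.777 -0.376  0.15 ]
0.3 post [0.528 0.178 0.3  ] armbend [0.677 0.243 0.3  ] head corner [ 0.795 -0.122  0.3  ] headfront [ 0.701 -0.336  0.3  ]
0.45 post [0.487 0.114 0.45 ] armbend [0.606 0.166 0.45 ] head corner [ 0.7   -0.126  0.45 ] headfront [ 0.625 -0.296  0.45 ]
scene cam [ 0.816 -0.865  0.655] fwd [-0.327  0.774 -0.543]
```

View pics/lamp.png

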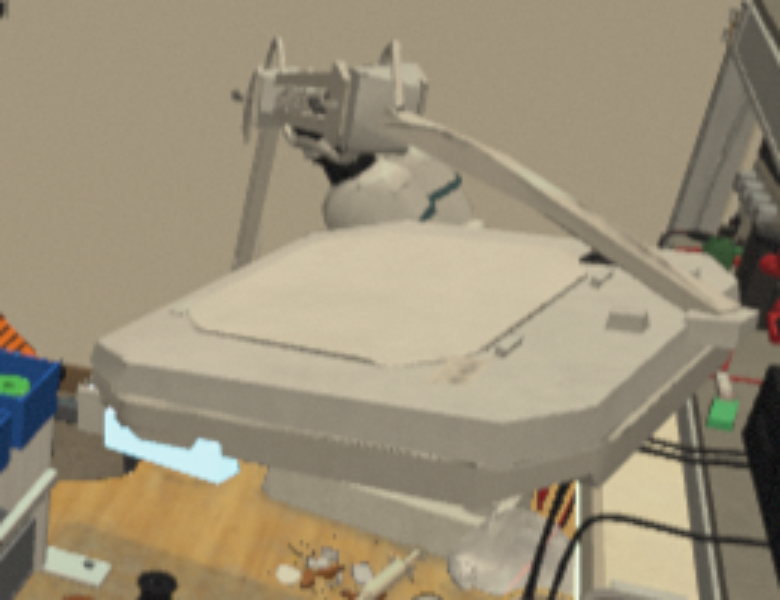

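```bash
python3 - <<'E'
from h import *
np.set_printoptions(precision=3,suppress=True)
def tri(a,b):
    Ps=[]
    for n in('top','scene'):
        m=ctrl.camera_model(n);Ps.append(m['K']@np.c_[cv2.Rodrigues(m['rvec'])[0],np.ravel(m['tvec'])])
    X=cv2.triangulatePoints(*Ps,np.float64(a),np.float64(b)).ravel();X=X[:3]/X[3]
    return X,proj('top',X)[0]-a,proj('scene',X)[0]-b
for n,a,b in [('elbow',(85,120),(428,67)),('elbow2',(85,120),(470,70)),('post',(118,190),(420,128)),('post low',(118,190),(415,195)),('headcorner',(288,30),(372,155)),('headfront',(412,74),(510,183))]: print(n,tri(a,b))
im=cv2.imread('pics/top0.png')[0:260,0:330]; cv2.imwrite('pics/topl.png',cv2.resize(im,None,fx=2.3,fy=2.3))
E
```

```text
elbow (array([0.638, 0.197, 0.38 ]), array([-1.61 , -4.143]), array([-2.994,  1.316]))
elbow2 (array([0.695, 0.221, 0.357]), array([ -9.008, -30.652]), array([-21.125,   7.694]))
post (array([0.603, 0.239, 0.19 ]), array([ -7.126, -16.979]), array([-13.674,   4.006]))
post low (array([ 0.639,  0.333, -0.062]), array([0.014, 0.028]), array([ 0.026, -0.009]))
headcorner (array([ 0.698, -0.165,  0.364]), array([24.988, 33.815]), array([ 44.507, -23.774]))
headfront (array([ 0.78 , -0.325,  0.335]), array([-10.729, -52.981]), array([-64.273,  16.848]))
```

View pics/topl.png

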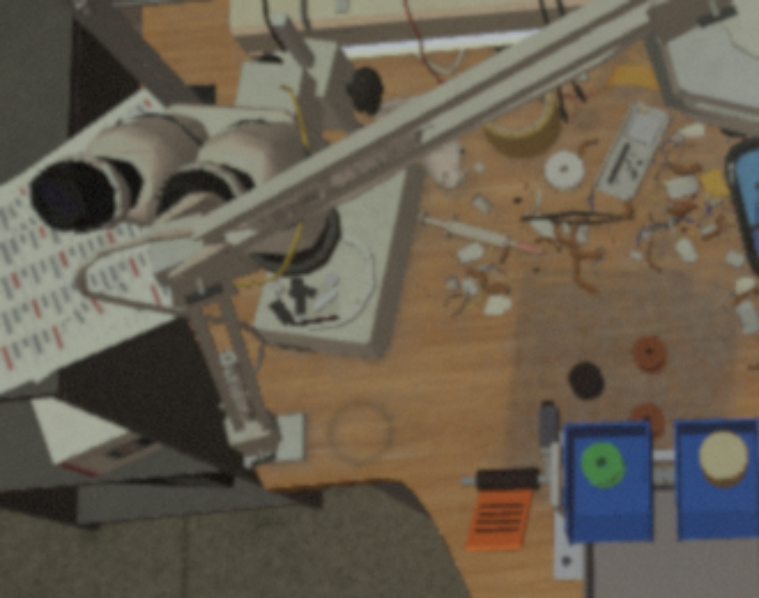

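```bash
python3 - <<'E'
from h import *
from scipy.spatial.transform import Rotation as Ro
np.set_printoptions(precision=3,suppress=True)
o=ctrl.get_obs();m=ctrl.camera_model('wrist');R=cv2.Rodrigues(m['rvec'])[0];c=-R.T@np.ravel(m['tvec'])
T=Ro.from_euler('xyz',o['orientation'],degrees=True).as_matrix()
print('cam in tool',T.T@(c-o['tool_pos']),'fwd',T.T@R[2])
for P in [(.28,.42,.33),(.42,.16,.33)]:
    print(P,T.T@(np.array(P)-o['tool_pos']))
E
```

```text
cam in tool [ 0.083  0.    -0.092] fwd [-0.304  0.     0.953]
(0.28, 0.42, 0.33) [ 0.171  0.2   -0.038]
(0.42, 0.16, 0.33) [ 0.369  0.419 -0.038]
```

```bash
python3 -m creep '[[0,0,0.08,0.015,0.018,-0.015,0],[0,0,0.18,0.04,0.05,-0.03,0],[0,0,0.28,0.07,0.08,-0.038,0],[0,0,0.38,0.1,0.11,-0.038,0],[0,0,0.48,0.13,0.145,-0.038,0],[0,0,0.59,0.155,0.175,-0.038,0],[0,0,0.7,0.178,0.205,-0.038,0],[0,0,0.8,0.205,0.235,-0.038,0],[0,0,0.9,0.23,0.265,-0.038,0],[0,0,1.0,0.255,0.295,-0.038,0],[0,0,1.1,0.28,0.32,-0.038,0],[0,0,1.15,0.295,0.335,-0.038,0]]'
```

```text
clock: 1.15
tool_pos: [0.3684, 0.2565, 0.3304]
orientation: [-180.0, 0.0, -80.1]
force: [-0.6, -0.3, -0.8]
opening: 0.0132
```

```bash
cat >> h.py <<'E'
from scipy.spatial.transform import Rotation as Ro
np.set_printoptions(precision=4,suppress=True)
RT=Ro.from_euler('xyz',[180,0,-93.9],degrees=True)*Ro.from_rotvec([0,0.262,0])
def plan(tip):
    o=ctrl.get_obs();T=Ro.from_euler('xyz',o['orientation'],degrees=True)
    tcp=np.array(tip)-RT.as_matrix()[:,2]*.066
    print('tcp',tcp,'row',(T.inv()*RT).as_rotvec(),T.inv().apply(tcp-o['tool_pos']),o['clock'],'F',o['force'],'tip now',o['tool_pos']+T.as_matrix()[:,2]*.066)
E
python3 - <<'E'
from h import *
plan([.482,.048,.255])
E
```

```text
tcp [0.4832 0.0651 0.3187] row [-0.0317  0.2611  0.2391] [ 0.2083 -0.0802  0.0116] 1.15 F [-0.6303 -0.3179 -0.8372] tip now [0.3684 0.2565 0.2644]
```

```bash
python3 -m creep '[[-0.005,0.04,0.04,0.03,-0.012,0.002,0],[-0.01,0.09,0.08,0.065,-0.026,0.004,0],[-0.015,0.13,0.12,0.1,-0.04,0.006,0],[-0.02,0.17,0.16,0.135,-0.052,0.008,0],[-0.025,0.21,0.2,0.165,-0.064,0.009,0],[-0.03,0.245,0.225,0.19,-0.073,0.011,0],[-0.032,0.261,0.239,0.205,-0.079,0.012,0],[-0.032,0.261,0.239,0.208,-0.08,0.012,0],[-0.032,0.261,0.239,0.208,-0.08,0.012,0]]'; python3 - <<'E'
from h import *
for n in('scene','top','wrist'): cv2.imwrite(f'pics/{n}1.png',ctrl.snapshot(n))
a=cv2.imread('pics/top1.png')[140:300,190:390];b=cv2.imread('pics/scene1.png')[90:250,240:440]
cv2.imwrite('pics/c1.png',cv2.resize(np.hstack([a,b]),None,fx=2,fy=2,interpolation=cv2.INTER_CUBIC))
plan([.482,.048,.205])
E
```

```text
clock: 1.9
tool_pos: [0.4836, 0.0683, 0.3176]
orientation: [179.9, -15.1, -93.6]
force: [-0.6, 0.7, -0.5]
opening: 0.0003
tcp [0.4832 0.0651 0.2687] row [-0.0018  0.0006  0.0071] [-0.0085 -0.0001  0.0491] 2.05 F [ 0.7708  0.4028 -0.101 ] tip now [0.4823 0.0525 0.2546]
```

View pics/c1.png

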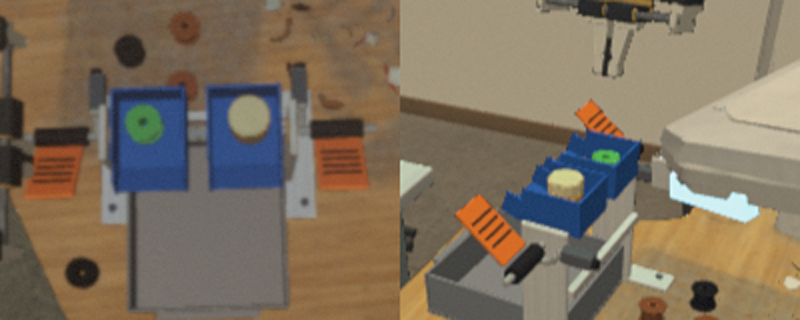

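View pics/wrist1.png

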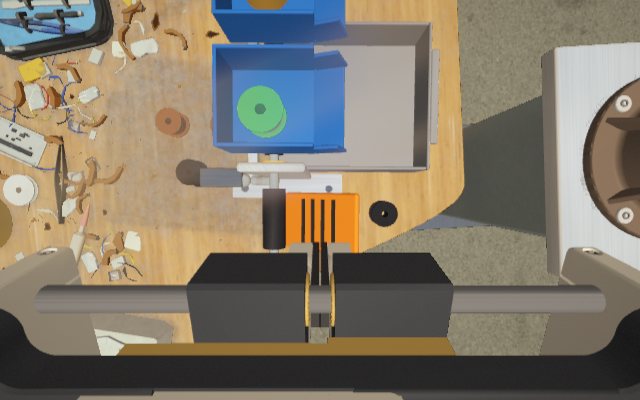

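```bash
python3 - <<'E'
from h import *
o=ctrl.get_obs();T=Ro.from_euler('xyz',o['orientation'],degrees=True).as_matrix()
tip=o['tool_pos']+T[:,2]*.066
M=np.array([.510,-.0975,0]);ex=np.array([.9977,-.068,0]);ey=np.array([.068,.9977,0])
pts={'tip':tip,'tcp':o['tool_pos']}
for d in(10,65.1):
  for w in(112,158): pts[f'pad{d},{w}']=M-ex*(d*1e-3)+ey*w*1e-3+np.array([0,0,.192+(d-38)*1e-3*np.tan(.698)])
for k,p in pts.items(): print(k,p,'wrist',proj('wrist',p)[0],'top',proj('top',p)[0],'scene',proj('scene',p)[0])
E
```

```text
tip [0.4823 0.0525 0.2546] wrist [320.4113 257.1291] top [201.6022 219.3859] scene [343.2947 126.9365]
tcp [0.4833 0.0696 0.3184] wrist [321.0209 342.2046] top [181.0342 213.0269] scene [347.0802  99.7446]
pad10,112 [0.5076 0.0149 0.1685] wrist [287.1805 191.9015] top [231.5289 212.2589] scene [346.2871 166.3335]
pad10,158 [0.5108 0.0608 0.1685] wrist [287.019  246.3106] top [207.8522 212.9388] scene [353.6407 158.9821]
pad65.1,112 [0.4527 0.0187 0.2147] wrist [360.0872 193.2563] top [226.4401 237.3298] scene [326.7628 144.9731]
pad65.1,158 [0.4558 0.0646 0.2147] wrist [359.1708 259.2497] top [201.1399 238.0587] scene [334.7715 138.2778]
```

View pics/top1.png

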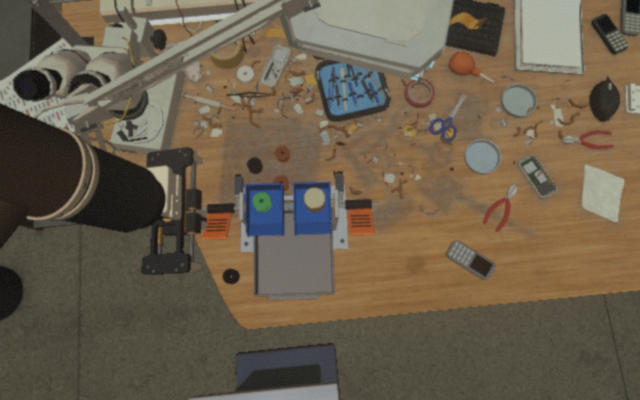

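```bash
python3 -m creep '[[0,0,0,0.001,0,0.01,0],[0,0,0,-0.003,0,0.025,0],[0,0,0,-0.005,0,0.037,0],[0,0,0,-0.007,0,0.045,0],[0,0,0,-0.0075,0,0.0475,0]]'; python3 - <<'E'
from h import *
plan([.482,.048,.133])
E
```

```text
clock: 2.47
tool_pos: [0.4826, 0.064, 0.2691]
orientation: [179.9, -15.1, -93.4]
force: [0.4, -0.6, 3.2]
opening: 0.0001
tcp [0.4832 0.0651 0.1967] row [-0.0004 -0.0011  0.0076] [-0.0199 -0.0006  0.0696] 2.4667 F [ 0.4226 -0.581   3.2447] tip now [0.4815 0.0469 0.2054]
```

```bash
python3 -m creep '[[0,0,0,-0.0013,0,0.005,0],[0,0,0,-0.0026,0,0.01,0],[0,0,0,-0.0041,0,0.0155,0],[0,0,0,-0.0057,0,0.0215,0],[0,0,0,-0.0073,0,0.0275,0],[0,0,0,-0.009,0,0.0335,0],[0,0,0,-0.0105,0,0.0395,0],[0,0,0,-0.0122,0,0.0455,0],[0,0,0,-0.0138,0,0.0515,0],[0,0,0,-0.0153,0,0.057,0],[0,0,0,-0.0164,0,0.061,0],[0,0,0,-0.017,0,0.0635,0]]'; python3 - <<'E'
from h import *
for n in('scene','wrist'): cv2.imwrite(f'pics/{n}2.png',ctrl.snapshot(n))
b=cv2.imread('pics/scene2.png')[90:250,240:440]
w=cv2.imread('pics/wrist2.png')[0:320,120:520]
cv2.imwrite('pics/c2.png',np.hstack([cv2.resize(b,(400,320)),w]))
plan([.482,.048,.133])
E
```

```text
clock: 3.47
tool_pos: [0.4851, 0.0644, 0.2061]
orientation: [-179.8, -15.0, -93.5]
force: [0.7, -1.0, 13.5]
opening: 0.0003
tcp [0.4832 0.0651 0.1967] row [-0.0045  0.0004  0.0069] [-0.0028  0.0015  0.0085] 3.5667 F [ 0.2538 -0.1059 10.621 ] tip now [0.4838 0.0474 0.1419]
```

View pics/c2.png

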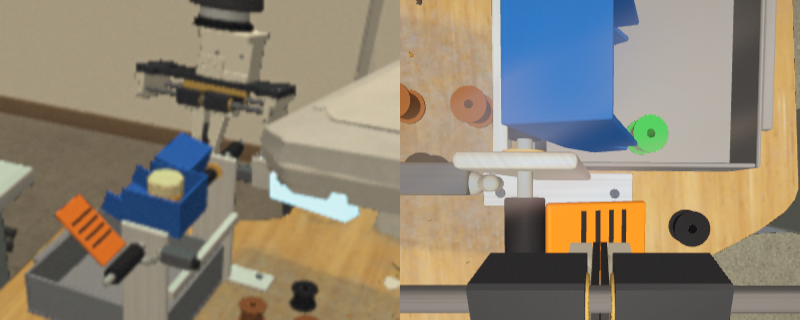

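```bash
python3 -m creep '[[0,0,0,0,0,0,0],[0,0,0,0,0,0,0]]'; python3 - <<'E'
from h import *
w=ctrl.snapshot('wrist');t=ctrl.snapshot('top')
cv2.imwrite('pics/c3.png',np.hstack([cv2.resize(t[140:300,190:390],(400,320)),w[0:320,120:520]]))
hsv=cv2.cvtColor(w,cv2.COLOR_BGR2HSV);mk=cv2.inRange(hsv,(45,90,60),(80,255,255));ys,xs=np.nonzero(mk);print(len(xs),xs.mean(),ys.mean())
M=np.array([.510,-.0975,0]);ex=np.array([.9977,-.068,0]);ey=np.array([.068,.9977,0]);b=M-.075*ex
for z in(.02,.03,.06,.1,.15):
    p=ray('wrist',xs.mean(),ys.mean(),z);print(z,(p-b)@ex,(p-b)@ey)
print(ctrl.get_obs()['force'])
E
```

```text
clock: 3.73
tool_pos: [0.4845, 0.0644, 0.2058]
orientation: [-179.9, -15.0, -93.5]
force: [-0.1, -0.2, 9.4]
opening: 0.0004
974 362.32443531827516 131.5811088295688
0.02 -0.0001458970849682895 0.049743060292014606
0.03 0.0011885671844073127 0.05157107469361912
0.06 0.005191959992534179 0.05705511789843265
0.1 0.0105298170700367 0.0643671755048507
0.15 0.017202138416914828 0.07350724751287326
[ 0.7135 -0.2442  9.3158]
```

View pics/c3.png

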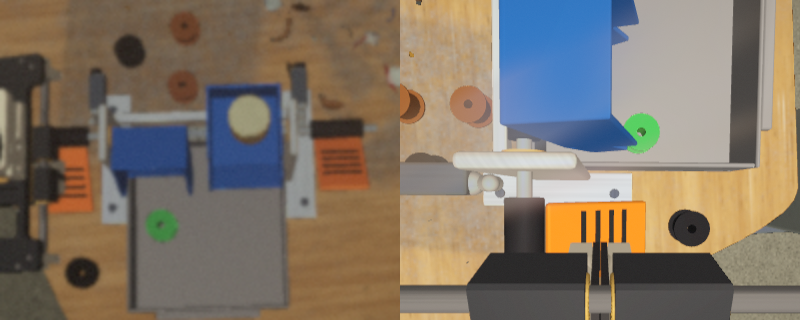

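The spool is now in the bin: the top crop shows it at (161,226), inside the bin walls. Next I'll let the paddle up gently.

```bash
python3 -m creep '[[0,0,0,0.001,0,-0.004,0],[0,0,0,0.0024,0,-0.009,0],[0,0,0,0.0039,0,-0.0145,0],[0,0,0,0.0054,0,-0.02,0],[0,0,0,0.007,0,-0.026,0],[0,0,0,0.0085,0,-0.032,0],[0,0,0,0.01,0,-0.038,0],[0,0,0,0.012,0,-0.045,0],[0,0,0,0.014,0,-0.053,0],[0,0,0,0.017,0,-0.064,0],[0,0,0,0.021,0,-0.079,0],[0,0,0,0.025,0,-0.094,0]]'; python3 -m creep '[[0,0,0,0.008,0,-0.03,0],[0,0,0,0.01,0,-0.04,0],[0,0,0,0.01,0,-0.04,0],[0,0,0,0.01,0,-0.04,0],[0,0,0,0.01,0,-0.04,0],[0,0,0,0.01,0,-0.04,0]]'; python3 - <<'E'
from h import *
w=ctrl.snapshot('wrist');t=ctrl.snapshot('top');s=ctrl.snapshot('scene')
a=np.hstack([cv2.resize(t[160:300,190:390],(400,280)),cv2.resize(s[110:250,240:440],(400,280))])
cv2.imwrite('pics/c4.png',np.vstack([a,np.hstack([w[0:310,120:520],t[0:310,100:500]])]))
def cen(im,n,z,lo,hi,box):
    mk=cv2.inRange(cv2.cvtColor(im,cv2.COLOR_BGR2HSV),lo,hi);ys,xs=np.nonzero(mk[box[1]:box[3],box[0]:box[2]])
    xs=xs+box[0];ys=ys+box[1];print(n,len(xs),xs.mean(),ys.mean(),ray(n,xs.mean(),ys.mean(),z))
cen(t,'top',.03,(45,90,50),(80,255,255),(240,180,345,300))
for f in (cv2.imread('pics/top0.png'),t): cen(f,'top',.22,(18,20,130),(35,140,255),(295,184,332,235))
print(ctrl.get_obs()['clock'],ctrl.get_obs()['force'],ctrl.get_obs()['tool_pos'])
E
```

```text
clock: 4.83
tool_pos: [0.4831, 0.064, 0.3028]
orientation: [179.9, -15.0, -93.5]
force: [-0.1, 0.7, -0.1]
opening: 0.0004
clock: 5.33
tool_pos: [0.4829, 0.0646, 0.3422]
orientation: [179.9, -15.1, -93.5]
force: [-0.1, -1.0, -1.0]
opening: 0.0004
top 185 270.4432432432432 252.27027027027026 [ 0.438  -0.0413  0.03  ]
top 299 314.0635451505017 197.6722408026756 [ 0.5095 -0.1469  0.22  ]
top 317 314.0567823343849 197.72870662460568 [ 0.5094 -0.1468  0.22  ]
5.4833 [ 0.3282  0.8219 -0.9298] [0.4832 0.0647 0.3424]
```

View pics/c4.png

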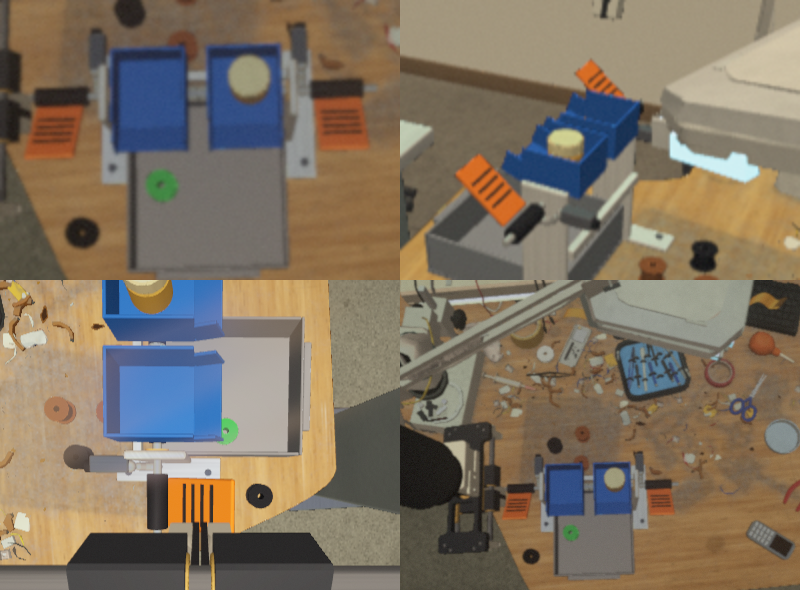

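The bucket is empty and home, and the spool lies on the bin floor. The jar has moved less than 1 mm. One last check that everything is still, then I'll hand in.

```bash
python3 -m creep '[[0,0,0,0,0,0,0],[0,0,0,0,0,0,0],[0,0,0,0,0,0,0],[0,0,0,0,0,0,0]]'; python3 - <<'E'
from h import *
t=ctrl.snapshot('top').astype(int);t0=cv2.imread('pics/top0.png').astype(int)
d=np.abs(t-t0).mean(2)
for n,(x0,y0,x1,y1) in dict(paddleL=(205,212,232,240),paddleR=(345,205,377,238),bucketLfront=(246,222,284,238)).items(): print(n,d[y0:y1,x0:x1].mean())
print(ctrl.get_obs()['clock'],ctrl.get_obs()['force']); ctrl.close_job()
E
```

```text
clock: 5.82
tool_pos: [0.4833, 0.0649, 0.343]
orientation: [180.0, -15.0, -93.5]
force: [-0.5, -0.4, 0.7]
opening: 0.0003
paddleL 5.551146384479718
paddleR 6.204545454545454
bucketLfront 5.315789473684211
5.8667 [-0.674  -0.175  -0.0259]
the job is handed in; nothing more can be done
```

The spool is in the grey bin, and I handed the job in at about 5.9 s of the 32 s allowed. It was in the left bucket. I pushed the left paddle down about 63 mm past its catch with the fingers shut and the gripper tilted 15° outward. The bucket tipped the spool out, and I let the paddle up slowly until the bucket swung home. I then raised the gripper clear.

- **Spool:** it lies at about (0, +0.05) m from the bin's centre, inside the walls. The gripper never went near it.
- **Jar:** it moved less than 1 mm in the images.
- **Buckets:** both paddles and the front of the left bucket look the same as in the starting image, so both buckets are home.
- **Robot:** the force is about zero, so it is touching nothing. The vertical force reading after the push was about 13.5 N.

No check failed. The fingertips first settled about 4 mm outward of where I aimed over the paddle, which I corrected before pushing. My two-camera estimates of the lamp head were inconsistent, so I kept well on the robot's side of it.

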